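# Pin the handwheel of a screw press and snap the pin's ring shut

### The job

The handwheel of the small screw press only sits loosely on its spindle. Push the locking pin lying on the worktop through the wheel's hub from the front, handle upright: the hole in the spindle inside is out of line, so press lightly and work the wheel round clockwise with the pin until it drops through, without forcing it. Seat it fully home with its handle between the two lugs, then swing its sprung wire ring round the hub and over the pin's end until it snaps, and leave the kitchen things around it where they are.

Things in the scene. Friction and masses are not known exactly. Their poses are not given: they have to be found in the camera images.
- press: Small steel screw press, fixed: tray 170 x 190 mm, round perforated basket, white follower plate, columns 73 mm left and right, a bridge, and on top an upright spindle with a handwheel. Origin: centre of its underside on the worktop; at yaw 0 its x points away from the robot; z up. The spindle and wheel turn about the vertical line through the origin.
- spindle_end (a point): Centre of the spindle's top face. The spindle is 24 mm thick and does not turn under hand force. 14 mm below this point it has a level cross hole 10 mm wide, covered by the wheel's hub. The direction of that hole is not measured: at the start it lies 0.2 to 0.9 rad clockwise (seen from above) of the hub's hole.
- wheel (a joint): Turn of the handwheel about the spindle, rad, positive anticlockwise seen from above, 0 where its x is the press's x; range -1 to 1, friction 0.02 N m, until the pin is through. Grey wheel, rim 135 mm across, tops of rim and spokes 27 mm below the cross hole's axis. Hub round, 36 mm in diameter, its top 11 mm above that axis, with a level hole 10 mm wide right through along x.
- hub_mouth (a point): Centre of the mouth of the hub's cross hole on the hub's front (robot side), 18 mm from the spindle axis, 178 mm above the worktop. Its axes turn with the wheel: x points into the hole to the spindle axis, z up. Two upright dark steel lugs, from 13 mm below to 9 mm above it, stand 15.6 mm apart, one each side of the mouth, and reach 7.5 mm out, flaring to 20.8 mm apart at their ends.
- pin: The steel locking pin, 0.14 kg, lying on its foot. Origin: on the shank's axis at the shoulder, 12 mm above the foot's underside; x to the tip, z up, y left (ring side). Round shank 8 mm in diameter, x = 0 to 48 mm. Behind it an upright bar 14 x 14 mm, x = -14 to 0, z = -12 to 54 mm, fits between the lugs. Seated: origin on hub_mouth, tip 12 mm out of the hub's far side.
- pin_tip (a point): Centre of the tip face of the shank, 48 mm from the shoulder; the last 1.5 mm taper to 5 mm in diameter.
- pin_grip (a point): Middle of the black plastic grip, the upper part of the pin's upright bar (14 x 14 mm, from 24 mm below to 18 mm above this point): pinch it across the pin's y. The ring's upper wire passes 25 mm and the hub and lugs, when seated, end 25 mm below this point: keep the fingertips less than 22 mm below it.
- ring (a joint): Turn of the pin's sprung ring, rad: 0 open, standing out to the left (start); 1.15 closed at its stop, swung clockwise seen from above round the hub's left side, its end past the pin's tip. An over-centre spring holds it open with 0.15 N m at 0, gives way at 0.75 and then snaps it shut by itself. Closed, its long side lies 27 mm left of the pin, parallel to it.
- ring_pivot (a point): The ring's upright pivot in a small ear behind the pin's bar, on the shank's axis 19 mm behind the pin's origin. The ring is a squared loop of 3.6 mm wire: an upper and a lower wire, 8.8 mm above and below the pin's axis, joined at the far end.
- ring_push (a point): Point on the outer face of the ring's long side, level with the pin's axis, 56 mm along it and 28.8 mm left of the pivot when the ring is closed: push here, square to that side. It moves and turns with the ring; at joint 0 it is turned 1.15 rad anticlockwise about the pivot.
- ring_end (a point): Middle of the short upright bar at the ring's free end; closed it is 52.5 mm ahead of the pin's origin and 6 mm right of its axis.
- onion: Onion on the cutting board, about 90 mm, a bystander. Origin under its centre.
- garlic: Garlic bulb on the cutting board, 58 mm, a bystander. Origin under its centre.
- measuring_cup: Small steel measuring cup with a handle, 157 mm long and 41 mm high, a bystander. Origin under its centre.
- salt_shaker: Glass shaker with a dark filling, 44 mm across and 90 mm high, behind and to the right of the press, a bystander. Origin under its centre.
- pepper_shaker: Glass shaker with a white filling, 44 mm across and 90 mm high, a bystander. Origin under its centre.
- tablespoon: Steel tablespoon, 188 mm long, a bystander. Origin under its centre.
Mind the look-alikes: they are no part of the job. What is shaped like the pin but purple is not meant.

How it is judged:
On the way:
1. the pin is fully home in the hub and through the spindle, with its ring still open (distance between pin and hub_mouth below 0.005 m and angle between the x axis of pin and the x axis of hub_mouth, either way round below 0.12 rad and angle between pin's own z axis and vertical below 0.25 rad and value of joint ring below 0.5 rad), for 0.2 s.
At the end, for the whole second after the job is handed in: The pin is home (its shoulder within 5 mm of the mouth of the hub's hole, in line within 0.12 rad, handle upright within 0.25 rad), its ring is closed (joint over 1.0 rad), and it is at rest (under 0.02 m/s) (distance between pin and hub_mouth below 0.005 m and angle between the x axis of pin and the x axis of hub_mouth, either way round below 0.12 rad and angle between pin's own z axis and vertical below 0.25 rad and value of joint ring above 1 rad and linear speed of pin below 0.02 m/s); the robot touches nothing.
It fails at once if the pin is forced: more than 30 N between pin and press (contact force between pin and press above 30 N).
It fails at once if the robot leans on the press with more than 30 N (contact force between any of the fingers, the arm and press above 30 N).
It fails at once if a bystander is shifted by more than 30 mm (distance of any of onion, garlic, measuring_cup, salt_shaker, pepper_shaker, tablespoon from where it was at the start of the episode above 0.03 m).
It also fails if it takes over 72 s, if anything falls off the work surface, if the arm or the gripper's body presses on something with over 40 N, if the wrist force passes 120 N, or if a joint passes its speed limit or range.

### The arm

A 7-joint arm with a two-finger parallel gripper is mounted at the origin on a cart in front of the work surface, level with it; the furniture and walls round the work are solid. World frame = base frame: x ahead of the robot, y to its left, z up, the work surface at z = 0. Lengths are in m, angles in rad, forces in N, time in s.
With the tool pointing down it reaches from about 0.425 to 0.8 m from the base axis. Payload 8.3 kg.
Tool frame: the origin (TCP) lies on the centre line of the jaws, within the pads' length; the fingertips stand 19 mm ahead of it and the grasp point (between the pads) is the TCP; z points along the fingers, y is the line along which they close (so a half turn about z gives the same grasp; the last joint's range is limited). The gripper opens to 85 mm and grips with 20 to 120 N. Pads are 22 mm wide; open, the fingers measure 114 mm over their backs; the gripper's body (76 mm by 85 mm) begins 54 mm behind the grasp point. The pads swing forward as they close: fully open they stand 13 mm farther back than shut.
Start: joints at [-1.368, 0.383, 0.016, 1.37, -0.006, 1.388, -0.046], TCP at [0.164, 0.603, 0.25] pointing down, gripper open.
Joint ranges: [-2.95, 2.95], [-0.25, 2.06], [-1.52, 1.56], [0.18, 2.33], [-1.44, 4.58], [0.02, 2.06], [-3.01, 3.01]. Speed limits (rad/s): [2.39, 2.39, 3.01, 3.01, 3.14, 3.14, 3.14].

### API

Orientations are given as a unit quaternion [w, x, y, z].
In Python, from plant import bot, cams, models gives the robot as it stands. Calls block until the motion is done:
- bot.goto(position, orientation): joint-space move of the TCP to a pose.
- bot.servo_line(position, feed=0.15, ori=None, guard=None): straight line of the TCP; ori=None keeps the orientation; feed is the mean speed in m/s. With guard (N) it stops when the force on the tool has changed by that much, and returns True; else False.
- bot.move_joints(angles): joint-space move.
- bot.gripper_to(opening, grasp_force=None): finger opening in m; grasp_force is the grip in N (None keeps the last); returns when the fingers have stopped.
- bot.hold(seconds).
- bot.ik(position, orientation): joint angles nearest the present ones, or None.
- bot.read_state(): the state.
- cams.capture(name): name is "scene" or "top" or "wrist"; returns the picture (420x560x3 uint8, red, green, blue); there is no depth.
- cams.camera_info(name): a dict with "fov_y" (degrees; the focal length in pixels is half the picture's height over the tangent of half this angle, whatever the lens; pixels are square), "cx", "cy" (the principal point, pixels), "eye" and "orientation" of the camera in the world; the wrist camera has in their place "T_tool_cam" (4x4, takes a point from camera to tool coordinates, whose origin is the TCP and whose axes are the flange's). Camera axes: x right, y up, looking along -z (the intrinsics and any distortion apply to the point x, -y, -z); pixel columns grow to the right and rows downward; lengths in m; the calibration is good to about 2 mm. A picture is of the moment at which its call begins: read the wrist's pose just before it. camera_info takes no time and is no camera call.
A pose or a line that the arm cannot do raises bot.IKError and nothing moves.
- bot.hand_in(): hands the job in; it is judged then, once.
Trained networks look in the newest picture that a camera, given by its name, has taken for a name from the list of things; names that differ only in an ending like _2 or _b are one class to them, and where a whole thing is asked for, a point or a joint stands for the part that bears it (a point fixed in the world has none). Each returns a list of dicts, best first, with "confidence" (0 to 1); they miss things now and then, are a little off and sometimes report something else, mostly with a low value. They report only what shows in the picture. A call takes as long as a camera call. They do not tell look-alikes from the thing itself.
- models.search_frame(label, camera): "position" ([row, column] in pixels, amid what is visible of it).
- models.regions_of(label, camera): "region" (420x560 bool, what is visible of it) and "position" ([row, column] in pixels, amid what is visible of it).
The state is a dict: "time": time; "joint_positions": joint angles; "qd": joint speeds; "joint_torque": joint torques, N m; "eef_pos": TCP position; "eef_rot": TCP orientation; "wrist_force": force on the tool from outside, world axes, zero at the start; "wrist_torque": the same for the moment, N m; "gripper_width": finger opening in m; "grip_force": force on a finger pad.
Only numpy, scipy, OpenCV 4.12 (cv2) and the standard library are available. Lean on these libraries where they do the work, as an engineer would, in place of code of your own. Each camera call takes 0.05 s, during which the arm holds its last target. There are 200 camera calls.

## Working session

There is one attempt and no reset: what is moved stays moved. The work goes in short steps, each a Python script; the robot and the scene stay as the last script left them, time stands still between calls to the robot, and variables do not carry over. Pictures are saved under pics/ and viewed, at most 10 in all, crops included, and the job is handed in when it is done.

```bash
ls; mkdir -p pics; python3 - <<'E'
from plant import bot,cams,models
import cv2,numpy as np
ims=[]
for c in("scene","top"):
    im=cams.capture(c); ims.append(im); i=cams.camera_info(c); print(c,{k:np.round(v,4).tolist() if not isinstance(v,str) else v for k,v in i.items()})
    for l in("pin","pin_grip","pin_tip","ring_pivot","ring_push","ring_end","spindle_end","hub_mouth","wheel","press"):
        print(l,[(np.round(d["position"]).tolist(),round(d["confidence"],2)) for d in models.search_frame(l,c)][:4])
    cv2.imwrite(f"pics/{c}.png",cv2.resize(im[:,:,::-1],(800,600)))
print(cams.camera_info("wrist"))
print(bot.read_state())
E
```

```text
pics
scene {'fov_y': 53.4527, 'cx': 284.3765, 'cy': 204.8789, 'eye': [-0.069, -1.3138, 1.0231], 'orientation': [0.8549, 0.4675, -0.1134, -0.1943]}
pin [([331.0, 317.0], 0.67), ([263.0, 291.0], 0.61)]
pin_grip [([263.0, 291.0], 0.59), ([326.0, 316.0], 0.54)]
pin_tip [([328.0, 314.0], 0.68), ([209.0, 262.0], 0.61), ([265.0, 290.0], 0.6)]
ring_pivot [([324.0, 314.0], 0.57), ([264.0, 290.0], 0.52), ([260.0, 284.0], 0.18)]
ring_push [([322.0, 297.0], 0.63), ([227.0, 310.0], 0.56), ([261.0, 287.0], 0.49)]
ring_end []
spindle_end [([212.0, 262.0], 0.71)]
hub_mouth [([191.0, 267.0], 0.78)]
wheel [([188.0, 264.0], 0.86)]
press [([208.0, 263.0], 0.9)]
top {'fov_y': 51.178, 'cx': 277.733, 'cy': 205.7002, 'eye': [0.306, -0.1085, 1.494], 'orientation': [-0.7017, -0.064, 0.0565, 0.7073]}
pin [([254.0, 422.0], 0.48)]
pin_grip [([230.0, 332.0], 0.59), ([250.0, 425.0], 0.52)]
pin_tip [([250.0, 422.0], 0.63), ([227.0, 334.0], 0.61), ([214.0, 234.0], 0.52)]
ring_pivot [([230.0, 339.0], 0.66), ([250.0, 420.0], 0.44)]
ring_push []
ring_end [([224.0, 312.0], 0.51), ([194.0, 134.0], 0.28)]
spindle_end [([2
[... 609 characters left out ...]
: array([-1.36786653,  0.38341261,  0.01638206,  1.37014245, -0.00626952,
        1.38818935, -0.04648348]), 'qd': array([ 0.00056486,  0.00049263,  0.00117484, -0.00078255,  0.00150999,
        0.00219807, -0.00029595]), 'joint_torque': array([-3.25254132e-04, -6.27353883e+01,  8.42944924e-01, -3.72085690e+01,
        1.65719620e-02,  2.88939547e-03, -1.66828215e-05]), 'eef_pos': array([0.16414214, 0.60302902, 0.2502521 ]), 'eef_rot': array([-2.28601575e-05,  1.32481977e-01,  9.91185413e-01, -4.90789881e-05]), 'wrist_force': array([-0.35927213,  1.07840152,  0.04361772]), 'wrist_torque': array([ 0.0177914 , -0.00500329, -0.0289486 ]), 'grip_force': 0.0, 'gripper_width': 0.08540720889516024}
```

View pics/scene.png

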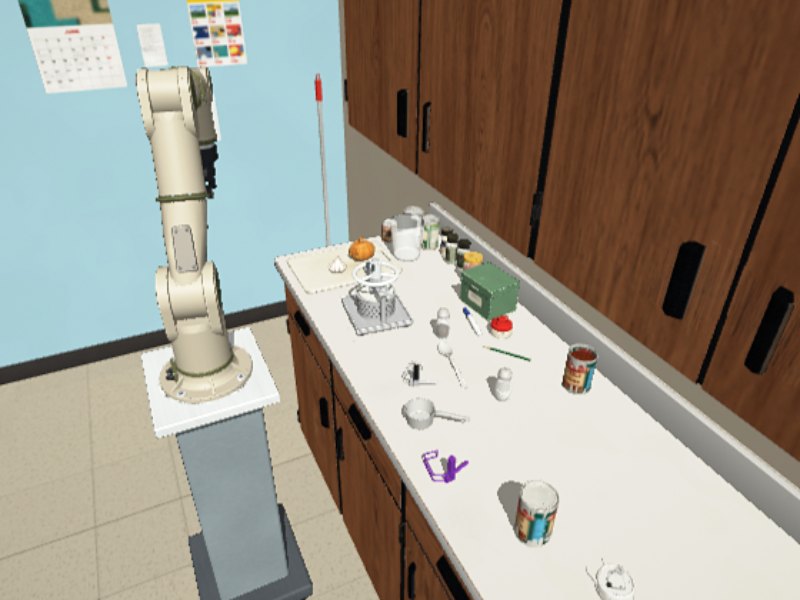

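View pics/top.png

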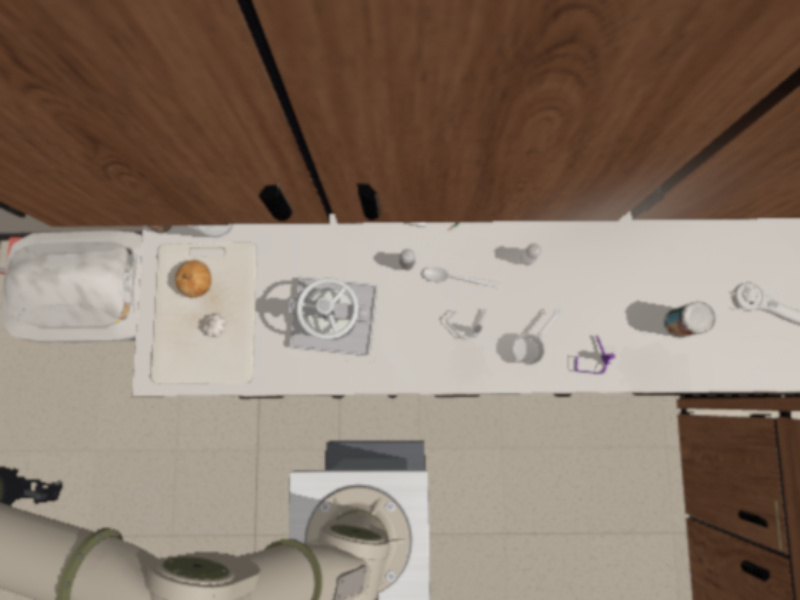

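The scene view shows the steel pin at about (263,291) with its shank pointing away from the robot. The purple decoy is at (331,317). In the top view the press is at (216,230) and the pin at (226,333). Next I'll look at both through the wrist camera.

```bash
cat > h.py <<'E'
from plant import bot,cams,models
import cv2,numpy as np
from scipy.spatial.transform import Rotation as R
def cam(c):
    i=cams.camera_info(c); f=210/np.tan(np.radians(i["fov_y"]/2))
    if c=="wrist":
        s=bot.read_state(); w=s["eef_rot"]; T=np.array(i["T_tool_cam"])
        Rt=R.from_quat(np.r_[w[1:],w[0]]).as_matrix()
        return f,i["cx"],i["cy"],s["eef_pos"]+Rt@T[:3,3],Rt@T[:3,:3]
    w=i["orientation"]; return f,i["cx"],i["cy"],np.array(i["eye"]),R.from_quat(np.r_[w[1:],w[0]]).as_matrix()
def ray(C,rc):
    f,cx,cy,e,M=C; d=M@np.array([(rc[1]-cx)/f,-(rc[0]-cy)/f,-1]); return e,d/np.linalg.norm(d)
def onz(C,rc,z):
    e,d=ray(C,rc); return e+d*(z-e[2])/d[2]
def proj(C,p):
    f,cx,cy,e,M=C; q=M.T@(np.asarray(p)-e); return np.array([cy-f*q[1]/-q[2],cx+f*q[0]/-q[2]])
def down(th):  # tool down, tool x along world azimuth th
    q=(R.from_euler('z',th)*R.from_euler('x',np.pi)).as_quat(); return np.r_[q[3],q[:3]]
def rot(a): return np.array([[np.cos(a),-np.sin(a)],[np.sin(a),np.cos(a)]])
E
python3 - <<'E'
from h import *
C=cam("top")
pin=onz(C,(226,333),.03); pr=onz(C,(214,230),.18); print(pin,pr)
for n,p in(("pin",pin),("press",pr)):
    for th in(0,np.pi,.6,-.9,np.pi-.9):
        q=bot.ik([p[0],p[1],.3],down(th)); print(n,round(th,2),None if q is None else np.round(q,2))
out=[]
for n,p,dz in(("press",pr,.36),("pin",pin,.27)):
    bot.goto([p[0]-.0,p[1],dz],down(np.pi)); bot.hold(.2)
    C=cam("wrist"); im=cams.capture("wrist"); cv2.imwrite(f"pics/w_{n}.png",cv2.resize(im[:,:,::-1],(800,600),interpolation=cv2.INTER_CUBIC))
    np.save(f"im_{n}.npy",im); np.save(f"C_{n}.npy",np.array(list(C[:3])+list(C[3])+list(C[4].ravel())))
    zs=dict(pin_grip=.048,pin_tip=.012,ring_pivot=.012,ring_push=.012,ring_end=.012,spindle_end=.192,hub_mouth=.178)
    for l in(("spindle_end","hub_mouth") if n=="press" else("pin_grip","pin_tip","ring_pivot","ring_push","ring_end")):
        for d in models.search_frame(l,"wrist")[:3]: print(l,np.round(d["position"],1),round(d["confidence"],2),np.round(onz(C,d["position"],zs[l]),4))
print(bot.read_state()["time"])
E
```

```text
[ 0.48744778 -0.27876875  0.03      ] [0.5081525 0.0497777 0.18     ]
pin 0 [-0.1   0.26  0.7   1.49 -0.17  1.45 -0.96]
pin 3.14 [-0.39  0.38  1.15  1.5  -0.35  1.49  2.33]
pin 0.6 [-0.16  0.27  0.79  1.49 -0.19  1.46 -0.34]
pin -0.9 [-0.48  0.5   1.37  1.5  -0.49  1.53 -1.59]
pin 2.24 [-0.28  0.31  0.96  1.5  -0.26  1.47  1.35]
press 0 [-0.85  0.13  0.78  1.62 -0.09  1.43 -1.64]
press 3.14 [-0.77  0.12  0.68  1.62 -0.08  1.43  1.49]
press 0.6 [-0.82  0.12  0.73  1.62 -0.08  1.43 -1.05]
press -0.9 [-1.28  0.29  1.39  1.63 -0.29  1.46 -2.34]
press 2.24 [-0.79  0.12  0.7   1.62 -0.08  1.43  0.59]
spindle_end [166.7 283.1] 0.83 [0.4808 0.0557 0.192 ]
hub_mouth [185.9 281.7] 0.73 [0.5027 0.0547 0.178 ]
pin_grip [171.9 283.6] 0.71 [ 0.4754 -0.2705  0.048 ]
pin_grip [104.1  31.3] 0.66 [ 0.4026 -0.5429  0.048 ]
pin_grip [189.7 323.2] 0.36 [ 0.4962 -0.2241  0.048 ]
pin_tip [169.8 280. ] 0.6 [ 0.479  -0.2743  0.012 ]
pin_tip [107.7  31.6] 0.6 [ 0.4053 -0.571   0.012 ]
ring_pivot [173.1 279.9] 0.88 [ 0.4832 -0.2744  0.012 ]
ring_push [172.  320.3] 0.88 [ 0.4817 -0.2233  0.012 ]
ring_push [81.7 54.3] 0.69 [ 0.3764 -0.538   0.012 ]
ring_end [165.7 317.2] 0.93 [ 0.4737 -0.2275  0.012 ]
ring_end [81.5 58.3] 0.62 [ 0.3762 -0.5333  0.012 ]
5.5917
```

```bash
python3 - <<'E'
import numpy as np,cv2
a=np.load("im_press.npy")[80:280,180:380,::-1]; b=np.load("im_pin.npy")[100:250,220:370,::-1]
cv2.imwrite("pics/crop1.png",np.hstack([cv2.resize(a,(400,400),interpolation=3),cv2.resize(b,(400,400),interpolation=3)]))
E
```

```text
(no output)
```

View pics/crop1.png

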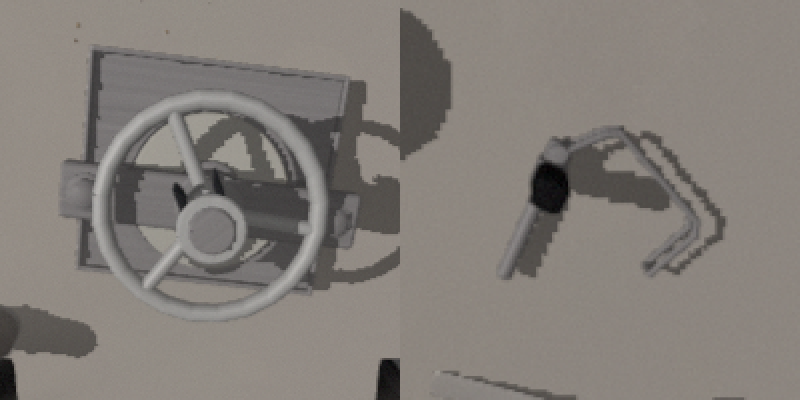

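The left crop shows the hub centre at crop (211,231), with dark lugs at (181,195) and (217,182), so the mouth faces the robot. The right crop shows the pin: black grip at (550,187), tip at (503,275), pivot at (555,150), and the ring open to +y.

```bash
python3 - <<'E'
from h import *
from scipy.optimize import least_squares
def ld(n):
    a=np.load(f"C_{n}.npy"); return a[0],a[1],a[2],a[3:6],a[6:].reshape(3,3)
C=ld("pin"); s=8/3
px=lambda x,y:(100+y/s-.3,220+(x-400)/s-.3)
re=np.r_[-.019,0]+rot(1.15)@[.0715,-.006]
kp=[((.048,0,0),px(503,275)),((-.019,0,.004),px(555,150)),((*re,0),px(650,268)),((-.007,0,.040),px(550,187))]
def P(v,p): return np.r_[v[:2]+rot(v[2])@p[:2],.012+p[2]]
f=lambda v:np.concatenate([proj(C,P(v,p))-q for p,q in kp])
r=least_squares(f,[.49,-.275,0]); print("pin",r.x,np.round(r.fun,1)); np.save("pin0.npy",r.x)
print("grip",P(r.x,(-.007,0,.036)))
C=ld("press"); px=lambda x,y:(80+y/2-.25,180+x/2-.25)
c=onz(C,px(211,231),.192); l1=onz(C,px(181,195),.186); l2=onz(C,px(217,182),.186); print(c,l1,l2,np.linalg.norm(l1-l2))
m=(l1+l2)/2; print("yaw",np.arctan2(*(c-m)[[1,0]]),np.linalg.norm((c-m)[:2]))
print("rimc",onz(C,px((92+328)/2,(90+321)/2),.147))
E
```

```text
pin [ 0.47878479 -0.28303272 -0.40562761] [ 0.4  0.3  0.2  1.3 -0.5 -0.7 -0.1 -0.9]
grip [ 0.4723528  -0.28027055  0.048     ]
[0.50909827 0.05803892 0.192     ] [0.49223428 0.04315947 0.186     ] [0.4857167  0.06094087 0.186     ] 0.01893824985763214
yaw 0.28926312692571554 0.020995036478960775
rimc [0.50561019 0.05852604 0.147     ]
```

```bash
python3 - <<'E'
from h import *
v=np.load("pin0.npy"); g=v[:2]+rot(v[2])@[-.007,0]; o=down(v[2]+np.pi)
bot.gripper_to(.045,60)
bot.goto([*g,.12],o); C=cam("wrist"); im=cams.capture("wrist"); cv2.imwrite("pics/g0.png",im[:,:,::-1])
bot.servo_line([*g,.048],.08); bot.gripper_to(0,60); s=bot.read_state(); print(s["gripper_width"],s["grip_force"],s["eef_pos"])
bot.servo_line([*g,.3],.2)
hub=np.array([.509,.058]); y=.289
p=hub+rot(y)@[-.018-.058-.007,0]
bot.goto([*p,.3],down(y+np.pi)); bot.servo_line([*p,.214],.12); bot.hold(.2)
s=bot.read_state(); print(s["eef_pos"],s["wrist_force"],s["time"],s["gripper_width"])
C=cam("wrist"); im=cams.capture("wrist"); cv2.imwrite("pics/g1.png",cv2.resize(im[:,:,::-1],(800,600),interpolation=cv2.INTER_CUBIC))
np.save("im_g1.npy",im);np.save("C_g1.npy",np.array(list(C[:3])+list(C[3])+list(C[4].ravel())))
E
```

```text
0.013244188246635612 58.41289043426514 [ 0.47271463 -0.28043532  0.04848458]
[0.42986966 0.03441397 0.21461043] [ 0.23469925  0.04313204 -0.47723172] 11.8833 0.013116841007126573
```

View pics/g1.png

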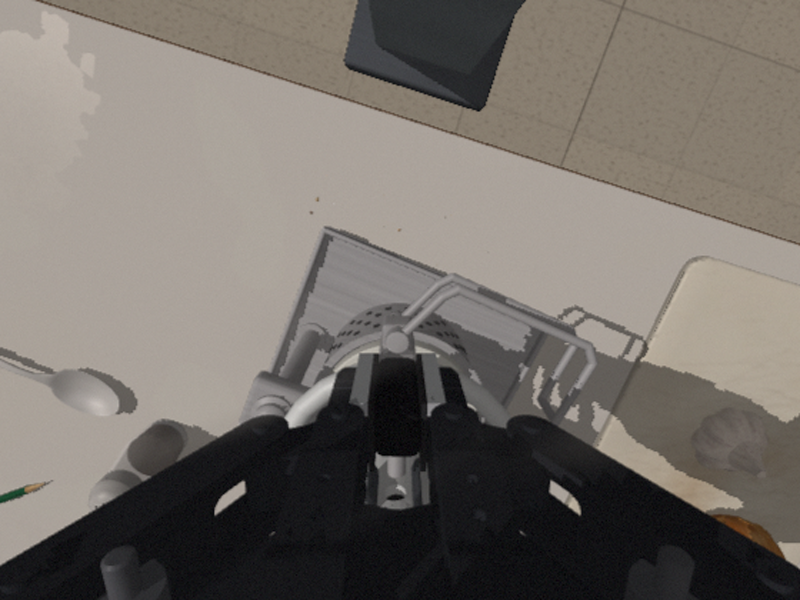

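The picture shows the shank at (397,465) in line with the hub's hole at (396,493), between the lugs, so lateral error is under 1 mm. I'll insert under a force guard.

```bash
python3 - <<'E'
from h import *
y=.289; d=np.r_[rot(y)@[1,0],0]; s=bot.read_state(); p0=s["eef_pos"]; f0=s["wrist_force"]
base=np.array([.509,.058])+rot(y)@[-.083,0]; start=np.r_[base,.214]
np.save("f0.npy",f0)
for x in(.008,.012,.016,.020):
    h=bot.servo_line(start+d*x,.02,guard=4); s=bot.read_state(); fl=rot(-y)@(s["wrist_force"]-f0)[:2]
    print(x,h,np.round((s["eef_pos"]-p0)@d,4),np.round(s["eef_pos"][2],4),np.round(fl,1),np.round(s["wrist_force"][2]-f0[2],1),s["time"])
    if h: break
im=cams.capture("wrist"); cv2.imwrite("pics/g2.png",cv2.resize(im[230:,150:410][:,:,::-1],None,fx=3,fy=3,interpolation=cv2.INTER_CUBIC))
E
```

```text
0.008 False 0.0077 0.2139 [-0.   0.2] 1.3 12.4833
0.012 False 0.0117 0.214 [0.6 0.8] 1.0 12.8333
0.016 False 0.0156 0.2139 [-0.7  0.7] 1.1 13.1833
0.02 True 0.0158 0.2133 [-2.4  1.1] 5.4 13.3917
```

View pics/g2.png

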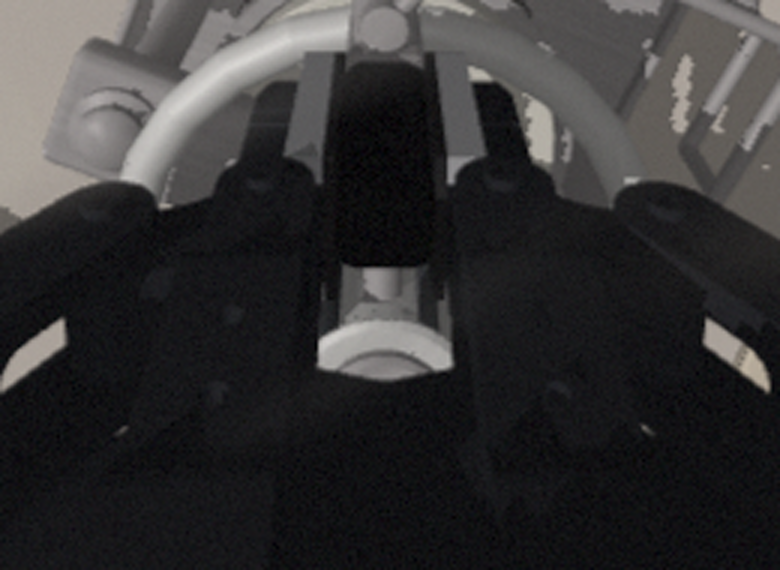

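Contact came at 15.8 mm, where the spindle face is expected. The pin is centred but about 1 mm low. I'll correct the height, then step the wheel clockwise with light presses.

```bash
cat > turn.py <<'E'
from h import *
import sys
hub=np.array([.509,.058]); f0=np.load("f0.npy"); Z=.2148
def tcp(y,r): return np.r_[hub+rot(y)@[-r,0],Z]
def st(y,tag):
    s=bot.read_state(); fl=rot(-y)@(s["wrist_force"]-f0)[:2]; q=rot(-y)@(s["eef_pos"][:2]-hub)
    w=s["eef_rot"]; th=R.from_quat(np.r_[w[1:],w[0]]).as_matrix()[:2,0]; ty=np.arctan2(-th[1],-th[0])
    print(tag,"y%.2f ty%.3f"%(y,ty),"r%.4f lat%.4f z%.4f"%(-q[0],q[1],s["eef_pos"][2]),"F",np.round(fl,1),np.round(s["wrist_force"][2]-f0[2],1),"Tz%.2f t%.1f"%(s["wrist_torque"][2],s["time"]),flush=True)
    return -q[0],np.linalg.norm(s["wrist_force"]-f0)
E
python3 - <<'E'
from turn import *
y=.289
bot.servo_line(tcp(y,.0685),.02,ori=down(y+np.pi)); bot.hold(.1); st(y,"start")
while y>-.68:
    y-=.05
    bot.servo_line(tcp(y,.0683),.03,ori=down(y+np.pi),guard=12)
    a=st(y,"turn")
    if a[1]>13: print("side force"); break
    h=bot.servo_line(tcp(y,.062),.02,guard=5); a=st(y,"press %d"%h)
    if a[0]<.0645: print("IN"); break
E
```

```text
start y0.29 ty0.289 r0.0686 lat0.0001 z0.2147 F [0.1 1.1] 0.4 Tz0.04 t13.8
turn y0.24 ty0.240 r0.0683 lat-0.0001 z0.2147 F [ 1. -0.] 1.1 Tz-0.01 t14.1
press 1 y0.24 ty0.240 r0.0672 lat-0.0002 z0.2141 F [-1.1  0.5] 0.1 Tz-0.04 t14.3
turn y0.19 ty0.191 r0.0683 lat-0.0001 z0.2147 F [1.1 0.2] -1.0 Tz0.04 t14.6
press 1 y0.19 ty0.190 r0.0672 lat-0.0002 z0.2141 F [-0.8  0.3] 1.8 Tz0.02 t14.8
turn y0.14 ty0.141 r0.0683 lat-0.0000 z0.2147 F [-0.1 -0.2] 0.4 Tz-0.04 t15.1
press 1 y0.14 ty0.140 r0.0670 lat-0.0001 z0.2141 F [-0.3  0.6] -0.1 Tz0.01 t15.3
turn y0.09 ty0.091 r0.0683 lat-0.0000 z0.2148 F [0.  1.1] 0.0 Tz-0.04 t15.6
press 1 y0.09 ty0.090 r0.0670 lat-0.0002 z0.2141 F [-1.   1.2] 0.5 Tz-0.02 t15.8
turn y0.04 ty0.041 r0.0683 lat-0.0001 z0.2147 F [-0.6  0.3] 0.8 Tz-0.02 t16.1
press 1 y0.04 ty0.040 r0.0669 lat-0.0002 z0.2140 F [-1.2  0.8] 0.0 Tz0.02 t16.4
turn y-0.01 ty-0.009 r0.0684 lat-0.0001 z0.2147 F [-0.3 -0.4] 0.8 Tz-0.05 t16.7
press 1 y-0.01 ty-0.010 r0.0667 lat-0.0002 z0.2140 F [-1.7  1.1] 1.0 Tz0.03 t16.9
turn y-0.06 ty-0.059 r0.0683 lat-0.0001 z0.2148 F [-0.5  0.1] 0.3 Tz0.00 t17.2
press 1 y-0.06 ty-0.060 r0.0666 lat-0.0002 z0.2140 F [-1.7  0.2] -0.3 Tz-0.01 t17.4
turn y-0.11 ty-0.109 r0.0684 lat-0.0001 z0.2147 F [-0.6 -0.6] 1.2 Tz-0.03 t17.7
press 1 y-0.11 ty-0.110 r0.0660 lat-0.0001 z0.2141 F [-1.   1.6] 0.7 Tz0.03 t18.0
turn y-0.16 ty-0.159 r0.0683 lat-0.0001 z0.2147 F [0.3 0. ] 0.5 Tz0.02 t18.3
press 1 y-0.16 ty-0.160 r0.0653 lat-0.0001 z0.2140 F [-1.2  2.1] 0.5 Tz0.08 t18.6
turn y-0.21 ty-0.210 r0.0683 lat-0.0002 z0.2147 F [-0.3  0.1] 0.8 Tz-0.04 t18.9
press 0 y-0.21 ty-0.211 r0.0617 lat0.0003 z0.2149 F [0.7 1.5] -0.4 Tz0.13 t19.3
IN
```

```bash
python3 - <<'E'
from turn import *
y=-.235; r=.0617; n=0; seq=[0,-.03,.03,-.06,.05]; y0=y; 
bot.servo_line(tcp(y,r),.03,ori=down(y+np.pi),guard=12); st(y,"t")
while r>.0235 and n<12:
    h=bot.servo_line(tcp(y,.0225),.03,guard=7); r,F=st(y,"push %d"%h); n+=1
    if not h or r<.0262: break
    r2=r+.001; bot.servo_line(tcp(y,r2),.03); y=y0+seq[n%5]
    bot.servo_line(tcp(y,r2),.03,ori=down(y+np.pi),guard=10); st(y,"adj")
im=cams.capture("wrist"); cv2.imwrite("pics/g3.png",cv2.resize(im[180:,110:450][:,:,::-1],(800,565),interpolation=cv2.INTER_CUBIC))
open("y.txt","w").write(str(y))
E
```

```text
t y-0.23 ty-0.234 r0.0616 lat0.0001 z0.2149 F [0.1 1.3] -0.1 Tz0.06 t19.6
push 1 y-0.23 ty-0.235 r0.0255 lat0.0000 z0.2143 F [-0.6  2.3] 1.1 Tz0.04 t20.7
```

View pics/g3.png

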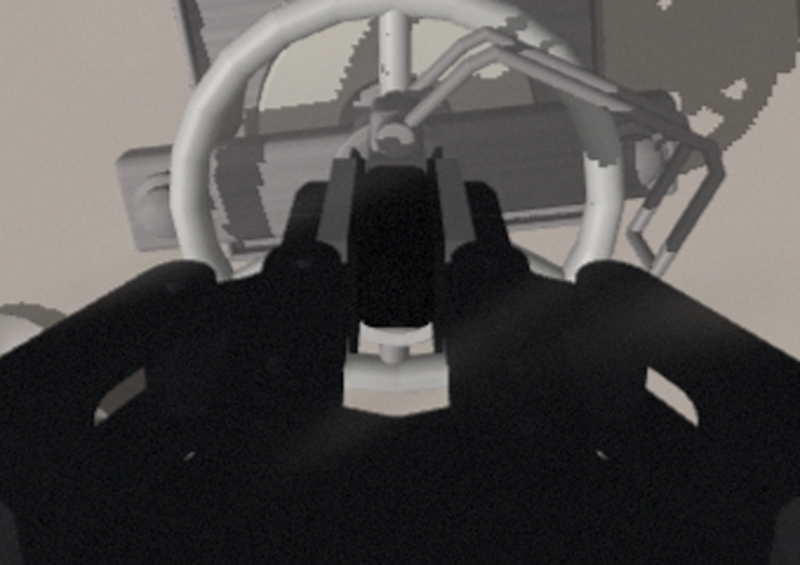

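The pin is through, with its tip visible on the far side at (395,350). r=25.5 mm matches fully home (25 mm). I'll confirm it's against the stop, release it, lift clear, and look from above.

```bash
python3 - <<'E'
from turn import *
y=-.235
h=bot.servo_line(tcp(y,.0225),.01,guard=8); st(y,"press %d"%h)
bot.servo_line(tcp(y,.0255),.02); bot.hold(.25); st(y,"rest")
bot.gripper_to(.04); 
bot.servo_line(np.r_[tcp(y,.0255)[:2],.3],.15)
c=hub+rot(y)@[.0,0]
bot.goto([*c,.36],down(y+np.pi)); bot.hold(.2)
C=cam("wrist"); im=cams.capture("wrist")
np.save("C_p.npy",np.array(list(C[:3])+list(C[3])+list(C[4].ravel())))
a=im[60:300,130:450,::-1].copy()
cv2.imwrite("pics/g4.png",cv2.resize(a,(800,600),interpolation=cv2.INTER_CUBIC))
st(y,"")
piv=np.r_[hub+rot(y)@[-.037,0],.178]
for nm,p in(("hub",np.r_[hub,.192]),("griptop",np.r_[hub+rot(y)@[-.025,0],.232]),("pivot",piv),("tip",np.r_[hub+rot(y)@[.03,0],.178]),("end",np.r_[piv[:2]+rot(y+1.15)@[.0715,-.006],.187]),("push",np.r_[piv[:2]+rot(y+1.15)@[.056,.027],.187])):
    q=proj(C,p); print(nm,np.round((q[::-1]-[130,60])*2.5))
E
```

```text
press 1 y-0.23 ty-0.234 r0.0253 lat0.0001 z0.2136 F [-1.   1.4] 2.1 Tz0.02 t21.1
rest y-0.23 ty-0.234 r0.0255 lat0.0001 z0.2148 F [-1.5  0.7] 1.5 Tz0.01 t21.6
 y-0.23 ty-0.235 r0.0008 lat0.0000 z0.3588 F [-1.6 -0.3] 2.7 Tz0.00 t23.3
hub [369. 340.]
griptop [369. 296.]
pivot [370. 241.]
tip [369. 400.]
end [527. 331.]
push [531. 239.]
```

View pics/g4.png

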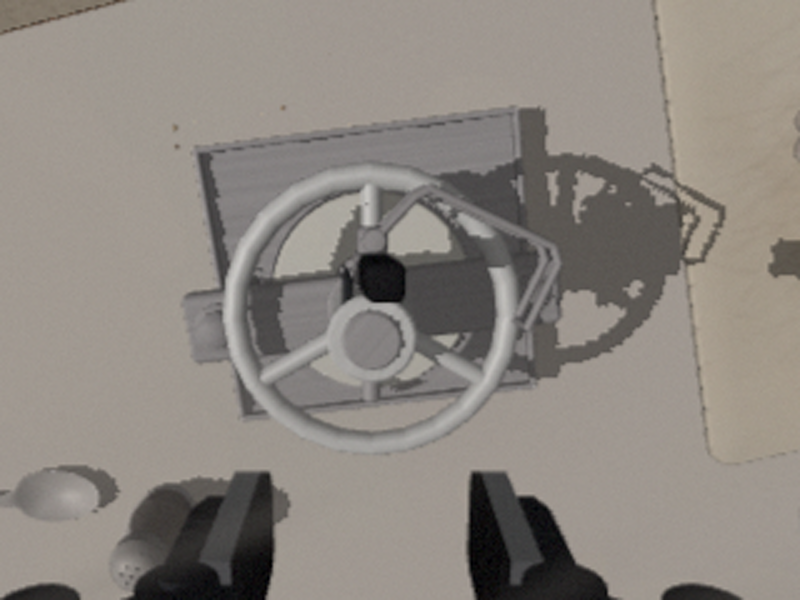

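The pin is seated. The ring pivot at (372,241) and ring end at (522,325) match prediction. The grip at (383,278) leans about 0.1 rad towards the ring, within tolerance. I'll now swing the ring closed along its arc.

```bash
python3 - <<'E'
from turn import *
y=-.235; Z=.186
piv=hub+rot(y)@[-.037,0]
def P(q,off):
    M=rot(y+1.15-q); return np.r_[piv+M@[.056,.0288+.011+off],Z], down(y+1.15-q+np.pi/2)
bot.gripper_to(0)
p,o=P(0,.02); bot.goto([p[0],p[1],.3],o); bot.servo_line(p,.15); bot.hold(.1); f1=bot.read_state()["wrist_force"]
for q in[0]+list(np.arange(.1,1.01,.1)):
    p,o=P(q,0); h=bot.servo_line(p,.05,ori=o,guard=14)
    s=bot.read_state(); print("%.1f"%q,h,np.round(s["wrist_force"]-f1,1),np.round(np.linalg.norm(s["eef_pos"]-p),4),round(s["time"],1))
    if h: break
bot.hold(.3)
p,o=P(q,.03); bot.servo_line(p,.1); bot.servo_line([p[0],p[1],.36],.2)
c=hub; bot.goto([*c,.36],down(y+np.pi)); bot.hold(.2); C=cam("wrist")
im=cams.capture("wrist"); a=im[60:300,130:450,::-1]
cv2.imwrite("pics/g5.png",cv2.resize(a,(800,600),interpolation=cv2.INTER_CUBIC))
for nm,p in(("end",piv+rot(y)@[.0715,-.006]),("push",piv+rot(y)@[.056,.027])): print(nm,np.round((proj(C,np.r_[p,.187])[::-1]-[130,60])*2.5))
E
```

```text
0.0 False [ 1.  -0.7  0.5] 0.0003 26.0
0.1 False [-0.8  4.4  0.9] 0.001 26.3
0.2 False [-0.3  4.1  1.2] 0.0005 26.6
0.3 False [1.  3.8 1.6] 0.0001 26.9
0.4 False [0.8 2.6 0.5] 0.0003 27.2
0.5 False [-0.1  2.2  1.5] 0.0004 27.4
0.6 False [1.4 0.4 0.6] 0.0004 27.7
0.7 False [ 1.1 -0.3  0.7] 0.0005 28.0
0.8 False [1.1 0.2 0.2] 0.0004 28.3
0.9 False [0.7 0.1 0.3] 0.0002 28.6
1.0 False [ 1.2 -0.9 -0.7] 0.0001 28.9
end [354. 414.]
push [435. 378.]
```

View pics/g5.png

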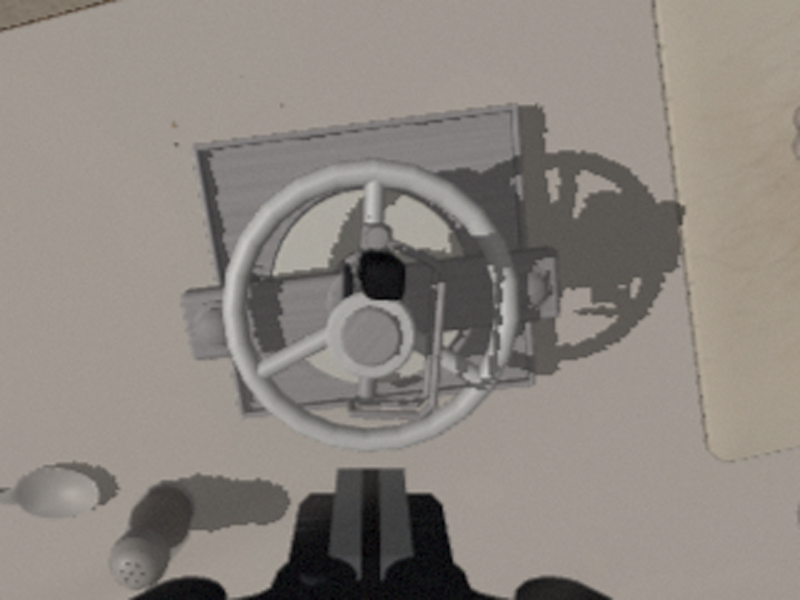

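The ring is closed: its long side is parallel to the pin at column ~437 and its end sits past the tip at (354,405). The pivot-to-hub distance is unchanged, so the pin is still home. The robot is clear, so I'm handing in.

```bash
python3 -c "
from plant import bot
print(bot.hand_in())"
```

```text
the job is handed in; nothing more can be done
None
```

The pin is fully home through the hub and spindle, its ring is snapped shut over the end, no kitchen things were moved on purpose (I didn't re-measure them), and the job is handed in; no verdict came back.

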